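Draw the balancer's tailstock home with its cam lock

TASK

Take the wing-handled driver out of its stand, seat its blade in the slot of the cam disc on the prop balancer and turn the disc clockwise until it has grabbed the bolt, drawn the tailstock fully home against the boss and is nipped up firmly tight. Feel for the moment it comes tight and stop there: do not lean on the slot, force the disc well past tight or push the tailstock by hand. Then put the driver back upright in its stand, and leave the other things on the block alone.

Things in the scene. Friction and masses are not known exactly. Their poses are not given: they have to be found in the camera images.
- driver_grip (a point): Centre of the handle of the stubby flat-blade driver, which stands upright in its stand, blade down. The black handle is a flat wing 36 mm wide (along this frame's x) x 16 mm thick (y) x 46 mm tall (z, up); pinch it across the 16 mm. The handle's underside is 60 mm above the blade's tip, its top 106 mm. The whole driver weighs about 90 g.
- driver_tip (a point): Middle of the lower edge of the driver's blade, 83 mm straight below the handle's centre. The steel blade is 20 mm wide along x (the same way as the handle's width) and 4 mm thick along y, tapering over its last 4 mm to 16.5 x 2 mm. Above it come a 10 mm shaft and a round steel collar (30 mm across, 6 mm thick) whose underside is 40 mm above the tip.
- driver_collar (a point): Centre of the underside of the driver's collar, 40 mm above the blade's tip; z along the shaft, up when the driver is upright. In the stand the collar rests on the stand's top face.
- stand_hole (a point): Centre of the mouth of the hole in the driver's stand, on the stand's top face. The stand is a fixed dark wooden block 64 x 56 x 60 mm tall on the butcher block; the hole is 24 mm along x, 13 mm along y, 50 mm deep, so the driver (blade width along x) goes in to its collar, with its tip 40 mm below this point.
- slot (a point): Centre of the mouth of the slot in the top face of the steel cam disc (47 mm across), which lies in a round boss 56 mm across on the balancer's bed; the boss rim is level with the disc. The slot is 22.5 mm long along x, 6 mm wide along y and 9 mm deep, going straight down. This frame turns with the disc.
- cam_disc (a joint): Turn of the cam disc about the vertical axis through the slot's centre, rad, growing clockwise seen from above. It starts open at -0.12 to 0, grabs the bolt head at about 0.2 to 0.75, then draws the tailstock in about 8 mm per rad. It comes tight somewhere from 0.6 to 1.25, depending on how far the bolt happens to be screwed out, which cannot be seen. It stays where it is left.
- tailstock (a joint): Gap between the tailstock's foot and the boss, m: 0 fully home, 0.003 to 0.0038 at the start. The tailstock is the small aluminium bearing block sliding on the bed beside the boss; a bolt runs from its foot into the boss. Turning the disc takes 0.03 N m free, 0.05 to 0.1 drawing, then climbs steeply once the tailstock is home: 0.2 to 0.27 N m is firmly tight, over 0.35 forces it.
- balancer: Cast aluminium prop balancer, fixed to the block; origin under the cam boss's centre, on the butcher block's top. The bed is 90 mm (x) by 330 mm (y, from -135 to +195 mm), 20 mm high. The tailstock stands at y -32 to -75 mm, 90 mm high; the headstock with its hand crank at y +95 to +215 mm, 101 mm high. The cam disc's top face is 47 mm above this origin.
- propeller: White two-blade composite propeller lying on the block, 240 mm long along its y, 10 mm high; origin under its hub. To be left alone.
- lens_cap: Smoky grey lens cap, 54 mm across, 10 mm high, lying on the block; origin under its centre. To be left alone.
- gimbal_bracket: Yellow plastic U-shaped gimbal bracket, 40 x 30 x 30 mm, on the block; origin under its centre. To be left alone.
- ring_magnet: Steel ring magnet, 40 mm across, 7 mm high, on the block; origin under its centre. To be left alone.
Not all that is in view belongs to the job. Leave any green or turquoise look-alike of the part that bears driver_grip alone.

How it is judged:
On the way, in this order (a step that is already met when the one before it is completed fails the run):
1. the driver's blade is seated in the slot (z of driver_tip in the frame of slot below -0.006 m and horizontal distance between driver_tip and slot below 0.004 m and angle between the z axis of driver_tip and the z axis of slot, either way round below 0.15 rad), for 0.2 s.
2. with the blade in the slot, the disc has drawn the tailstock home and is nipped up tight (z of driver_tip in the frame of slot below -0.004 m and horizontal distance between driver_tip and slot below 0.005 m and value of joint tailstock below 0.001 m and value of joint cam_disc above 0.4 rad and contact force between driver and balancer above 15 N), for 0.1 s.
At the end, for the whole second after the job is handed in: The tailstock is within 1 mm of the boss with the disc turned beyond 0.4 rad, and the driver stands upright in its stand, collar on the stand's top (within 3 mm in height, 5 mm sideways, 0.1 rad of upright) (value of joint tailstock below 0.001 m and value of joint cam_disc above 0.4 rad and horizontal distance between driver_collar and stand_hole below 0.005 m and z of driver_collar in the frame of stand_hole between -0.003 and 0.003 m and angle between driver_tip's own z axis and vertical below 0.1 rad); the robot touches nothing.
It fails at once if the driver presses or twists on the balancer with more than 40 N of contact force (contact force between driver and balancer above 40 N).
It fails at once if the robot's hand or arm touches the tailstock with more than 2 N (contact force between any of the fingers, the arm and tailstock above 2 N).
It fails at once if the driver pushes the tailstock (contact force between driver and tailstock above 3 N).
It fails at once if a bystander is moved more than 15 mm (distance of any of propeller, lens_cap, gimbal_bracket, ring_magnet from where it was at the start of the episode above 0.015 m).
It also fails if it takes over 72 s, if anything falls off the work surface, if the arm or the gripper's body presses on something with over 40 N, if the wrist force passes 120 N, or if a joint passes its speed limit or range.

ROBOT

A 6-joint arm with a two-finger parallel gripper is mounted at the origin on the work surface. World frame = base frame: x ahead of the robot, y to its left, z up, the work surface at z = 0. Lengths are in m, angles in rad, forces in N, time in s.
With the tool pointing down it reaches from about 0.375 to 0.975 m from the base axis. Payload 3.8 kg.
Tool frame: the origin (TCP) lies on the centre line of the jaws, within the pads' length; the fingertips stand 17 mm ahead of it and the grasp point (between the pads) lies 2 mm behind it (bot.tip_extent is the distance from the TCP to the fingertips, in m); z points along the fingers, y is the line along which they close (so a half turn about z gives the same grasp; the last joint's range is limited). The gripper opens to 85 mm and grips with 20 to 120 N. Pads are 22 mm wide; open, the fingers measure 114 mm over their backs; the gripper's body (76 mm by 85 mm) begins 54 mm behind the grasp point. The pads swing forward as they close: fully open they stand 13 mm farther back than shut.
Start: joints at [-1.262, 0.264, 1.604, -0, 1.274, -0.037], TCP at [0.229, -0.635, 0.226] pointing down, gripper open.
Joint ranges: [-2.63, 2.63], [-0.94, 2.18], [0.31, 2.57], [-1.31, 4.45], [0, 2.66], [-2.55, 2.55]. Speed limits (rad/s): [2.57, 2.57, 3.14, 3.14, 3.14, 3.14].

INTERFACE

Orientations are given as a rotation vector (axis times angle).
In Python, from workcell import readout, read_camera, finish_job, bot gives the robot as it stands.
- The arm moves only by the tool jog_arm, never from a script. Its argument "deltas" is one flat list of numbers, 7 for each row, row after row: the shift along the tool's x, y, z in m, then the turn, a rotation vector about the tool's x, y, z in degrees, then the gripper command: -1 is shut, 1 is fully open, values between are in proportion. A call has 1 to 8 rows; each row is the pose to reach, as a shift and turn from the pose commanded when the call began, along the tool's axes at that moment; what a row does not reach only later rows make up. A row lasts 1/10 s, in which the tool goes at most 50 mm and 8.59 degrees, less where a joint would pass 70% of its speed; a pose out of reach is approached as far as the arm can. A call with a gripper value outside its range is refused whole. The fingers move at their own pace and stop on an object; "squeeze" is the grip in N (left out, the last holds). Time passes only in rows, so rows that repeat a pose let the fingers close. It gives the time, the measured TCP pose, the force, the opening and the grip force at its end, in the units of the state.
- readout.read_state(): the state, without advancing time (a new reading comes with each control period).
- read_camera(name): name is "scene" or "top" or "wrist"; returns a dict with "color" (384x512x3 uint8, blue, green, red), "fx", "fy", "cx", "cy" (pixels), "origin" and "attitude" of the camera in the world. Camera axes: x right, y down, z forward; pixel columns grow to the right and rows downward; lengths in m; the calibration is good to about 2 mm. A picture is of the moment at which its call begins. There is no depth.
- finish_job(): hands the job in; it is judged then, once.
The state is a dict: "time": time; "q": joint angles; "joint_vel": joint speeds; "joint_torque": joint torques, N m; "tool_pos": TCP position; "tcp_rot": TCP orientation; "wrist_force": force on the tool from outside, world axes, zero at the start; "torque": the same for the moment, N m; "width": opening from 0.0 (shut) to 1.0 (fully open); "grip_force": force on a finger pad.
Only numpy, scipy, OpenCV 4.12 (cv2) and the standard library are available. Lean on these libraries where they do the work, as an engineer would, in place of code of your own. Each camera call takes 0.05 s, during which the arm holds its last target. There are 200 camera calls.

## Working session

There is one attempt and no reset: what is moved stays moved. The work goes in short steps, Python scripts to look and compute and a tool call to move; the robot and the scene stay as the last step left them, time stands still between calls to the robot, and variables do not carry over. Pictures are saved under pics/ and viewed, at most 10 in all, crops included, and the job is handed in when it is done.

Besides the shell and the picture viewer there is one more tool, called after "Emit:" as a command line: name --argument value ..., lists and objects as JSON in quotes. jog_arm: Moves the arm, as the interface text tells. Its arguments: {"type":"object","properties":{"deltas":{"type":"array"},"squeeze":{"type":"number"}},"required":["deltas"]}

```bash
mkdir -p pics; ls; cat > h.py <<'E'
import numpy as np, cv2
from scipy.spatial.transform import Rotation as R
from workcell import readout, read_camera, finish_job, bot
def snap(n,f):
    c=read_camera(n); cv2.imwrite(f'pics/{f}.png',c['color']); np.save(f'pics/{f}.npy',{k:v for k,v in c.items()},allow_pickle=True); return c
def load(f): return np.load(f'pics/{f}.npy',allow_pickle=True).item()
def att(c):
    a=np.array(c['attitude'],float); return R.from_rotvec(a).as_matrix() if a.shape==(3,) else (a if a.shape==(3,3) else R.from_quat(a).as_matrix())
def ray(c,u,v,z):
    d=att(c)@np.array([(u-c['cx'])/c['fx'],(v-c['cy'])/c['fy'],1]); o=np.array(c['origin']); return o+d*(z-o[2])/d[2]
def proj(c,p):
    q=att(c).T@(np.array(p)-c['origin']); return np.array([c['fx']*q[0]/q[2]+c['cx'],c['fy']*q[1]/q[2]+c['cy']])
E
python3 - <<'E'
from h import *
a=snap('top','top0');b=snap('scene','scene0')
for c in(a,b): print({k:v for k,v in c.items() if k!='color'})
print(readout.read_state())
cv2.imwrite('pics/both.png',np.vstack([cv2.resize(np.hstack([a['color'],b['color']]),(800,300))]))
cv2.imwrite('pics/top0b.png',cv2.resize(a['color'],(800,600)))
E
```

```text
pics
{'fx': 383.4961256368761, 'fy': 383.4961256368761, 'cx': 256.6805474241029, 'cy': 188.83857756764132, 'origin': array([ 0.4066594 , -0.19394537,  0.9298409 ]), 'attitude': array([-2.15545118,  2.09343793, -0.19429543])}
{'fx': 448.2852847523696, 'fy': 448.2852847523696, 'cx': 255.96613762165597, 'cy': 191.3486174585604, 'origin': array([1.51558445, 0.05281872, 0.88836186]), 'attitude': array([-1.48393739, -1.94707537,  0.93688692])}
{'time': 0.1, 'q': array([-1.26189454e+00,  2.64673054e-01,  1.60525001e+00, -2.83561663e-05,
        1.27370312e+00, -3.68687501e-02]), 'joint_vel': array([-0.00038359,  0.00029347, -0.00176299, -0.00091427,  0.00068807,
        0.00058937]), 'joint_torque': array([-3.98354996e-05, -5.16705716e+01, -3.68590629e+01, -8.55704729e-05,
        6.27002286e-03,  1.06658405e-05]), 'tool_pos': array([ 0.22857541, -0.63440151,  0.22518295]), 'tcp_rot': array([-3.09277607e+00, -5.40100390e-01,  4.75014811e-04]), 'wrist_force': array([ 0.04416723, -0.11188861, -0.10185389]), 'torque': array([ 0.03095832,  0.02059742, -0.04271918]), 'grip_force': 0.0, 'width': 0.9957985422896601}
```

View pics/top0b.png

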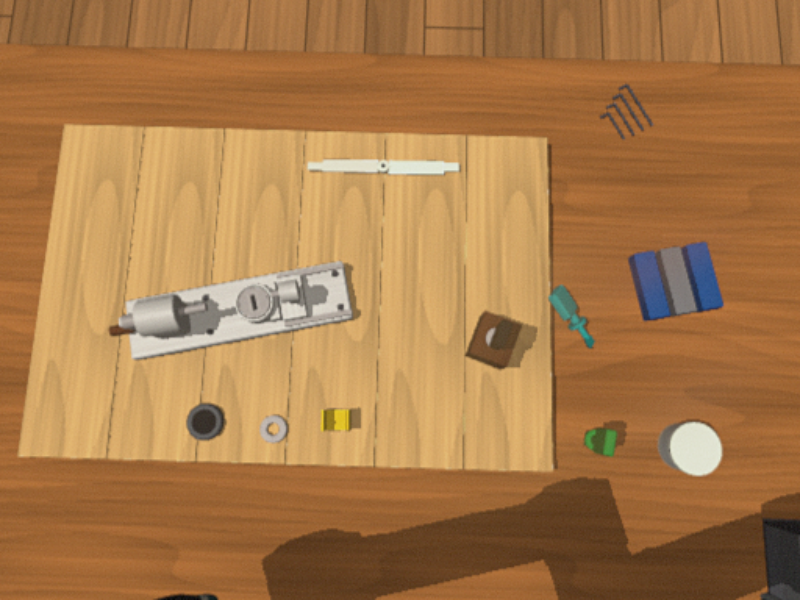

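View pics/scene0.png

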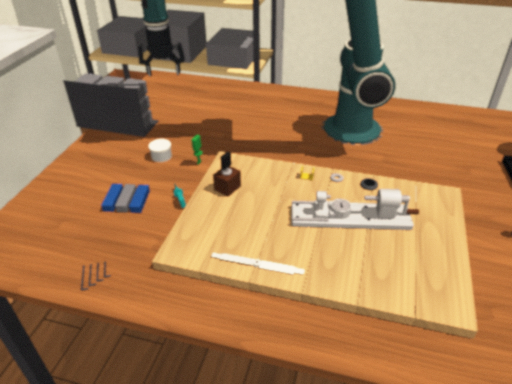

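Top view at 800 px: the stand with the black wing handle is at (493,340). Look-alikes are the teal driver at (572,315) and the green winged piece at (600,440). The slot is in the disc at (254,302). I choose the black handle in the brown stand and check it in a crop.

```bash
python3 - <<'E'
from h import *
a=load('top0')['color'];b=load('scene0')['color']
def cr(i,u,v,w=50,h=37): return cv2.resize(i[v-h:v+h,u-w:u+w],(400,300),interpolation=cv2.INTER_CUBIC)
# top stand centre(316,218); disc (163,193); scene stand (227,175); scene disc(342,210)
cv2.imwrite('pics/crops.png',np.vstack([np.hstack([cr(a,318,216),cr(a,163,193)]),np.hstack([cr(b,227,175),cr(b,342,208)])]))
E
```

```text
(no output)
```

View pics/crops.png

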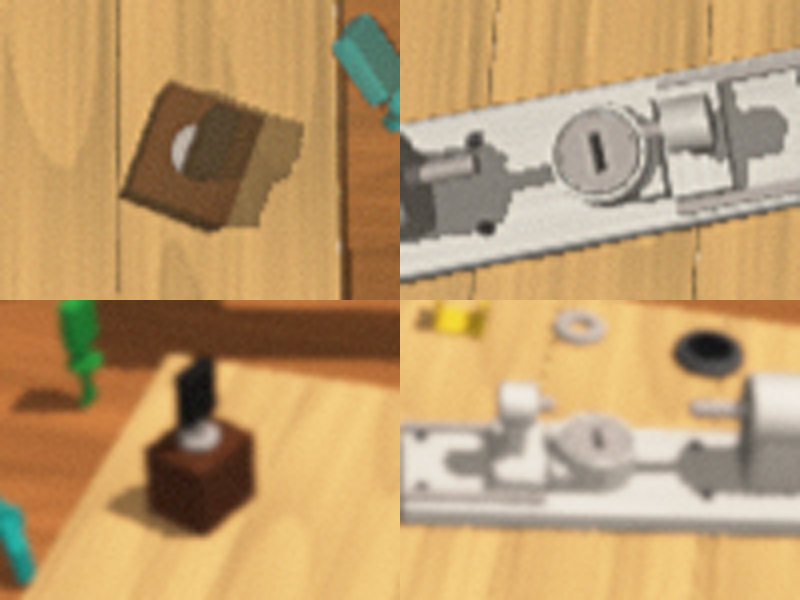

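Confirmed: the black wing handle and steel collar are in the brown stand (top pixels about 317,216). The slot is at top pixel (162.5,194.2) and scene pixel (341.5,205.3).

```bash
cat >> h.py <<'E'
def tri(c1,p1,c2,p2):
    o,d=[],[]
    for c,p in((c1,p1),(c2,p2)):
        o.append(np.array(c['origin'])); v=att(c)@np.array([(p[0]-c['cx'])/c['fx'],(p[1]-c['cy'])/c['fy'],1]); d.append(v/np.linalg.norm(v))
    A=np.stack([d[0],-d[1]],1); s=np.linalg.lstsq(A,o[1]-o[0],rcond=None)[0]
    a,b=o[0]+s[0]*d[0],o[1]+s[1]*d[1]; return (a+b)/2,np.linalg.norm(a-b)
E
python3 - <<'E'
from h import *
a=load('top0');b=load('scene0')
print('slot',tri(a,(162.5,194.2),b,(341.5,205.3)))
print('collar',tri(a,(317.5,216.5),b,(226.8,173)))
print('block corners', [ray(a,u*.64,v*.64,0.03) for u,v in((65,125),(548,138),(553,470))])
for z in (.07,.08,.09): print(z,ray(a,162.5,194.2,z))
# slot dir
p=ray(a,113+190/4,156+133/4,.08);q=ray(a,113+206/4,156+172/4,.08);print('slot dir',np.degrees(np.arctan2(*(q-p)[1::-1])),np.linalg.norm(p-q))
# stand edges
P=[ray(a,268+u/4,179+v/4,.09) for u,v in((170,82),(268,115),(120,195))];print(P)
E
```

```text
slot (array([0.54688932, 0.02147106, 0.07483563]), np.float64(0.0008503505343012191))
collar (array([ 0.50487707, -0.32669639,  0.089147  ]), np.float64(0.0009499239733036353))
block corners [array([0.83635111, 0.35882396, 0.03      ]), array([ 0.83708862, -0.41885306,  0.03      ]), array([ 0.32238918, -0.41801549,  0.03      ])]
0.07 [0.54760897 0.0231207  0.07      ]
0.08 [0.54596972 0.02059621 0.08      ]
0.09 [0.54433047 0.01807172 0.09      ]
slot dir -154.14979810188962 0.02436551524428514
[array([ 0.54204207, -0.3105776 ,  0.09      ]), array([ 0.52518921, -0.3647213 ,  0.09      ]), array([ 0.478718  , -0.28346646,  0.09      ])]
```

```bash
cat >> h.py <<'E'
def delta(pos,yaw,tilt=True):
    """shift (tool axes) & turn (deg rotvec, tool axes) from the present pose to tool-down with tool x at yaw (deg)"""
    s=readout.read_state(); T=R.from_rotvec(s['tcp_rot']); c,n=np.cos(np.radians(yaw)),np.sin(np.radians(yaw))
    G=R.from_matrix(np.array([[c,n,0],[n,-c,0],[0,0,-1]]))
    return np.round(T.inv().apply(np.array(pos)-s['tool_pos']),4), np.round((T.inv()*G).as_rotvec(degrees=True),2)
def yaw():
    s=readout.read_state(); x=R.from_rotvec(s['tcp_rot']).as_matrix(); return np.degrees(np.arctan2(x[1,0],x[0,0])), x[:,2], s
E
python3 - <<'E'
from h import *
y,z,s=yaw();print(y,z,[k for k in dir(bot) if k[0]!='_'])
for w in(-20,160):print(delta((.44,-.30,.30),w),delta((.505,-.327,.29),w))
c=snap('wrist','w0');T=R.from_rotvec(s['tcp_rot']).as_matrix()
print('cam in tool',T.T@(c['origin']-s['tool_pos']),'\n',T.T@att(c),c['fx'],c['cx'],c['cy'])
E
```

```text
19.8116668452822 [-6.44050376e-04  1.92903943e-03 -9.99997932e-01] ['MotionError', 'tip_extent']
(array([ 0.3123, -0.2431, -0.0743]), array([-0.11,  0.04, 39.81])) (array([ 0.3643, -0.1956, -0.0644]), array([-0.11,  0.04, 39.81]))
(array([ 0.3123, -0.2431, -0.0743]), array([-5.0000e-02, -1.4000e-01, -1.4019e+02])) (array([ 0.3643, -0.1956, -0.0644]), array([-5.0000e-02, -1.4000e-01, -1.4019e+02]))
cam in tool [ 0.06915711  0.00084922 -0.14796801] 
 [[-3.43172790e-04 -9.61950586e-01 -2.73223264e-01]
 [ 9.99999825e-01 -4.62014458e-04  3.70621254e-04]
 [-4.82752430e-04 -2.73223089e-01  9.61950576e-01]] 311.05141657255075 262.1388966941862 195.40895640929952
```

Emit:
jog_arm --deltas '[0.04,-0.02,-0.03,0,0,-8,1,0.08,-0.04,-0.05,0,0,-16,1,0.12,-0.065,-0.065,0,0,-24,1,0.165,-0.09,-0.065,0,0,-32,1,0.21,-0.115,-0.065,0,0,-40,1,0.255,-0.14,-0.065,0,0,-48,1,0.3,-0.165,-0.065,0,0,-56,1,0.34,-0.185,-0.065,0,0,-64,1]'

```text
time: 0.95
tool_pos: [0.4848, -0.3459, 0.2912]
tcp_rot: [-2.332, -2.105, 0.0]
wrist_force: [0.9, -0.6, 0.1]
width: 0.998
grip_force: 0.0
```

```bash
python3 - <<'E'
from h import *
print(delta((.505,-.327,.29),160),readout.read_state()['q'])
E
```

```text
(array([0.0208, 0.0182, 0.0012]), array([-1.000e-02, -1.000e-02, -7.587e+01])) [-6.61479500e-01  8.09421620e-02  1.69789429e+00 -3.99393177e-05
  1.36296334e+00 -5.59057757e-01]
```

Emit:
jog_arm --deltas '[0.01,0.01,0,0,0,-8,1,0.02,0.018,0.001,0,0,-16,1,0.021,0.018,0.001,0,0,-24,1,0.021,0.018,0.001,0,0,-32,1,0.021,0.018,0.001,0,0,-40,1,0.021,0.018,0.001,0,0,-48,1,0.021,0.018,0.001,0,0,-56,1,0.021,0.018,0.001,0,0,-64,1]'

```text
time: 1.75
tool_pos: [0.504, -0.3286, 0.2899]
tcp_rot: [-0.862, -3.02, -0.001]
wrist_force: [0.2, 0.2, 0.2]
width: 1.004
grip_force: 0.0
```

Emit:
jog_arm --deltas '[0,0,0,0,0,-8,1,0,0,0,0,0,-12,1,0,0,0,0,0,-12,1,0,0,0,0,0,-12,1]'

```text
time: 2.15
tool_pos: [0.5041, -0.3287, 0.2901]
tcp_rot: [-0.553, -3.092, -0.0]
wrist_force: [0.6, -0.3, -0.2]
width: 1.001
grip_force: 0.0
```

```bash
python3 - <<'E'
from h import *
y,z,s=yaw();print(y,z,s['tool_pos'])
c=snap('wrist','w1');cv2.imwrite('pics/w1b.png',cv2.resize(c['color'],(800,600),interpolation=cv2.INTER_CUBIC))
for p in((.505,-.327,.155),(.505,-.327,.089)):print(proj(c,p)*800/512)
E
```

```text
159.7106067660626 [-4.34282161e-04  3.25269547e-04 -9.99999853e-01] [ 0.50407471 -0.32871756  0.29007493]
[414.23546635 287.05744224]
[413.37495017 265.49944409]
```

View pics/w1b.png

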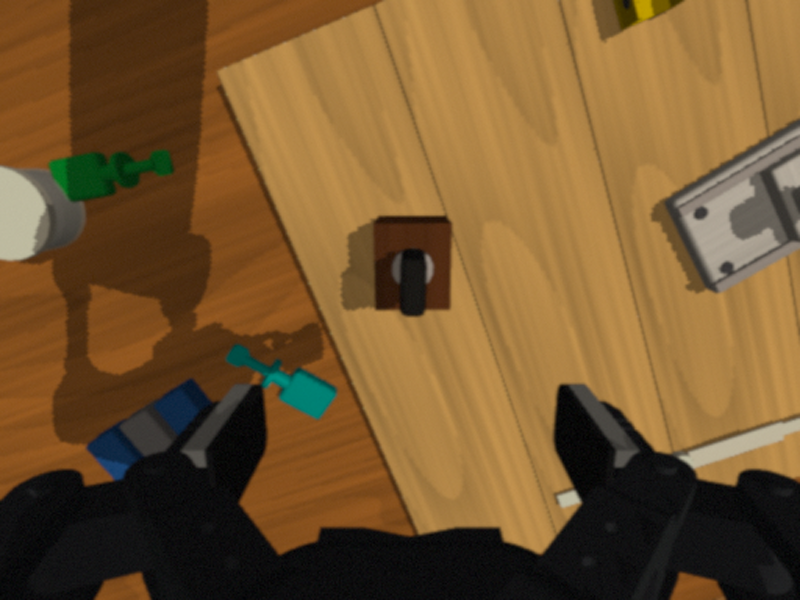

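The black handle's top is centred at about (413,283), as predicted (414,287), and it lines up with the tool's x. The teal and green look-alikes are well off to the left. I'm descending.

Emit:
jog_arm --deltas '[0,0.001,0.04,0,0,0,1,0,0.001,0.08,0,0,0,1,0,0.001,0.12,0,0,0,1,0,0.001,0.15,0,0,0,1,0,0.001,0.158,0,0,0,1,0,0.001,0.158,0,0,0,1]'

```text
time: 2.8
tool_pos: [0.5036, -0.3272, 0.1309]
tcp_rot: [-0.551, -3.09, -0.002]
wrist_force: [-0.5, -0.3, 0.1]
width: 1.001
grip_force: 0.0
```

Emit:
jog_arm --deltas '[0,0,0,0,0,0,-1,0,0,0,0,0,0,-1,0,0,0,0,0,0,-1,0,0,0,0,0,0,-1,0,0,0,0,0,0,-1,0,0,0,0,0,0,-1,0,0,0,0,0,0,-1,0,0,0,0,0,0,-1]' --squeeze 60

```text
time: 3.6
tool_pos: [0.5051, -0.328, 0.1334]
tcp_rot: [0.55, 3.092, -0.0]
wrist_force: [-0.7, 0.9, 4.8]
width: 0.169
grip_force: 60.2
```

```bash
python3 - <<'E'
from h import *
y,z,s=yaw();print(y,s)
E
```

```text
159.80874900095802 {'time': 3.6, 'q': array([-6.17528781e-01,  2.01082682e-01,  1.85924078e+00,  3.49089927e-04,
        1.07995950e+00, -1.83608561e+00]), 'joint_vel': array([-1.76799005e-03,  1.87016799e-04, -6.88186428e-05,  1.95489900e-03,
        1.53450204e-03, -1.07095791e-03]), 'joint_torque': array([-6.66800179e-01, -4.19591546e+01, -3.18084741e+01, -3.13876122e-01,
       -4.26540216e-01, -7.95316009e-03]), 'tool_pos': array([ 0.50510928, -0.32804735,  0.13341629]), 'tcp_rot': array([ 5.50464079e-01,  3.09165461e+00, -4.41299275e-04]), 'wrist_force': array([-0.66514429,  0.87662303,  4.8319037 ]), 'torque': array([ 0.30935485,  0.10548659, -0.03398236]), 'grip_force': 60.175766944885254, 'width': 0.16869530351141304}
```

Emit:
jog_arm --deltas '[0,0,-0.01,0,0,0,-1,0,0,-0.03,0,0,0,-1,0,0,-0.06,0,0,0,-1,0,0,-0.09,0,0,0,-1,0,0,-0.108,0,0,0,-1,0,0,-0.108,0,0,0,-1]'

```text
time: 4.2
tool_pos: [0.5061, -0.3292, 0.2442]
tcp_rot: [0.55, 3.087, -0.005]
wrist_force: [0.1, 0.3, -0.3]
width: 0.176
grip_force: 59.4
```

```bash
python3 - <<'E'
from h import *
y,z,s=yaw();print(y,z,s['tool_pos'],s['wrist_force'],s['torque'])
print(delta((.583,.039,.24),206))
E
```

```text
159.81005619613356 [ 0.00510349 -0.0039335  -0.99997924] [ 0.50614017 -0.3292037   0.2442279 ] [ 0.05037598  0.2963547  -0.31731331] [-0.03365782  0.03642074  0.01258483]
(array([0.055 , 0.3721, 0.0032]), array([ -0.25,   0.29, -46.19]))
```

Emit:
jog_arm --deltas '[0.005,0.04,0.003,0,0,-6,-1,0.015,0.085,0.003,0,0,-12,-1,0.025,0.13,0.003,0,0,-18,-1,0.035,0.175,0.003,0,0,-24,-1,0.04,0.22,0.003,0,0,-30,-1,0.045,0.265,0.003,0,0,-36,-1,0.05,0.31,0.003,0,0,-42,-1,0.055,0.35,0.003,0,0,-46,-1]'

```text
time: 5.0
tool_pos: [0.5728, 0.0217, 0.2354]
tcp_rot: [0.707, -3.058, -0.001]
wrist_force: [1.0, 0.5, -2.2]
width: 0.169
grip_force: 59.5
```

Emit:
jog_arm --deltas '[-0.014,0.014,0,0,0,0,-1,-0.014,0.014,0,0,0,0,-1,-0.014,0.014,0,0,0,0,-1,-0.014,0.014,0,0,0,0,-1]'

```text
time: 5.4
tool_pos: [0.5795, 0.0373, 0.2363]
tcp_rot: [0.7, -3.061, 0.0]
wrist_force: [-0.2, -0.2, -1.3]
width: 0.169
grip_force: 59.5
```

```bash
python3 - <<'E'
from h import *
y,z,s=yaw();print(y,z,s['tool_pos'],s['q'])
c=snap('wrist','w2');cv2.imwrite('pics/w2b.png',cv2.resize(c['color'],(800,600),interpolation=cv2.INTER_CUBIC))
T=R.from_rotvec(s['tcp_rot']).as_matrix()
print(proj(c,(.5465,.0215,.0765))*800/512,'tip',proj(c,s['tool_pos']+T@[0,0,.084])*800/512)
E
```

```text
-154.23473744910487 [-1.85371693e-03 -6.07115816e-04 -9.99998098e-01] [0.57947484 0.03729981 0.23633503] [ 2.17296890e-02  8.16021020e-02  1.79753249e+00 -5.94391274e-04
  1.26432459e+00 -1.99857520e+00]
[411.2928819  222.21006833] tip [411.54176733 312.37803824]
```

View pics/w2b.png

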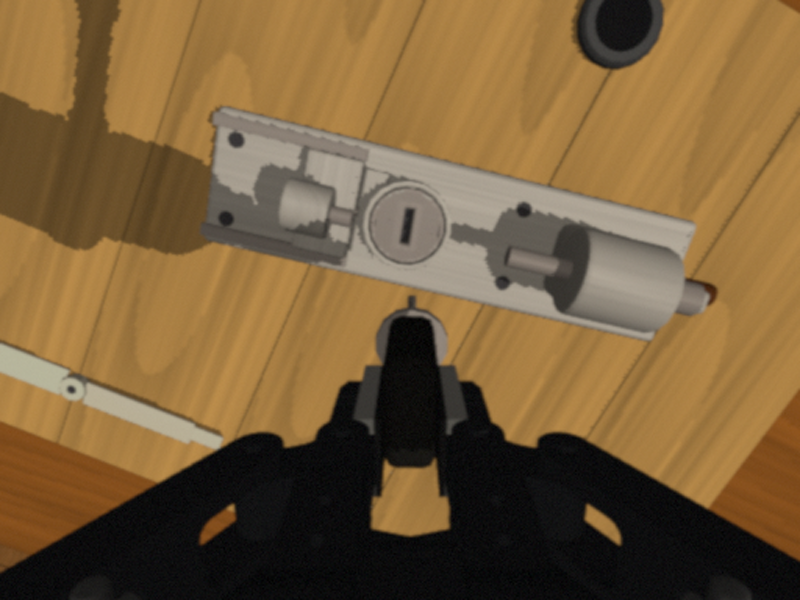

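The wrist view shows the slot at about (408,225), tilted a few degrees from image vertical. The blade tip's end is at (411,298). I'll measure the slot's angle and position on a threshold crop.

```bash
python3 - <<'E'
from h import *
c=load('w2');g=cv2.cvtColor(c['color'],cv2.COLOR_BGR2GRAY)
x0,y0=246,125;k=g[y0:y0+38,x0:x0+30]
m=(k<75).astype(np.uint8);n,l,st,ce=cv2.connectedComponentsWithStats(m)
for i in range(1,n):
    if st[i,4]>15:
        ys,xs=np.nonzero(l==i);P=np.array([ray(c,x+x0,y+y0,.0765)[:2] for x,y in zip(xs,ys)])
        w,v=np.linalg.eigh(np.cov(P.T));d=v[:,1];print(st[i],ce[i]+[x0,y0],P.mean(0),np.degrees(np.arctan2(d[1],d[0])),np.sqrt(12*w))
# disc circle centre
e=g[110:175,225:295];
cir=cv2.HoughCircles(cv2.resize(e,None,fx=4,fy=4),cv2.HOUGH_GRADIENT,1,100,param1=100,param2=25,minRadius=80,maxRadius=130)
print(cir); 
for q in cir[0][:2]:print(ray(c,q[0]/4+225-.4,q[1]/4+110-.4,.0765),q[2]/4*.31/311)
cv2.imwrite('pics/w2c.png',cv2.resize(g[115:245,200:320],(720,780)[::1])[:600] if 0 else cv2.resize(g[120:220,205:320],(690,600),interpolation=cv2.INTER_CUBIC))
E
```

```text
[ 11   9   8  22 113] [260.32743363 144.24778761] [0.54955498 0.01980413] -163.66231902835767 [0.00505734 0.02142983]
NoneTraceback (most recent call last):
  File "<stdin>", line 13, in <module>
TypeError: 'NoneType' object is not subscriptable
```

```bash
python3 - <<'E'
from h import *
yw=196.3;u=np.array([np.cos(np.radians(yw)),np.sin(np.radians(yw)),0])
print(delta(np.array([.5496,.0198,.174])-.026*u,yw))
E
```

```text
(array([ 0.0088, -0.0068,  0.0627]), array([ 0.  , -0.08,  9.43]))
```

Emit:
jog_arm --deltas '[0.004,-0.003,0.01,0,0,5,-1,0.009,-0.007,0.025,0,0,9.4,-1,0.009,-0.007,0.045,0,0,9.4,-1,0.009,-0.007,0.06,0,0,9.4,-1,0.009,-0.007,0.063,0,0,9.4,-1,0.009,-0.007,0.063,0,0,9.4,-1]'

```text
time: 6.05
tool_pos: [0.5746, 0.0276, 0.1737]
tcp_rot: [0.447, -3.108, -0.0]
wrist_force: [0.8, -0.4, -1.5]
width: 0.167
grip_force: 59.5
```

```bash
python3 - <<'E'
from h import *
y,z,s=yaw();print(y,z,s['tool_pos'])
c=snap('wrist','w3')
T=R.from_rotvec(s['tcp_rot']).as_matrix()
for d in(-.00825,0,.00825):print('tip',proj(c,s['tool_pos']+T@[d,0,.084]))
print('slot',proj(c,(.5496,.0198,.0765)))
g=c['color'];x0,y0=212,110
cv2.imwrite('pics/w3c.png',cv2.resize(g[y0:y0+100,x0:x0+115],(690,600),interpolation=cv2.INTER_CUBIC))
E
```

```text
-163.62621382851475 [-1.58833589e-03 -1.20204843e-05 -9.99998739e-01] [0.57463329 0.02756856 0.17368294]
tip [263.41272733 209.7520238 ]
tip [263.42093748 199.70077066]
tip [263.42930287 189.45946509]
slot [262.83758181 163.58699204]
```

View pics/w3c.png

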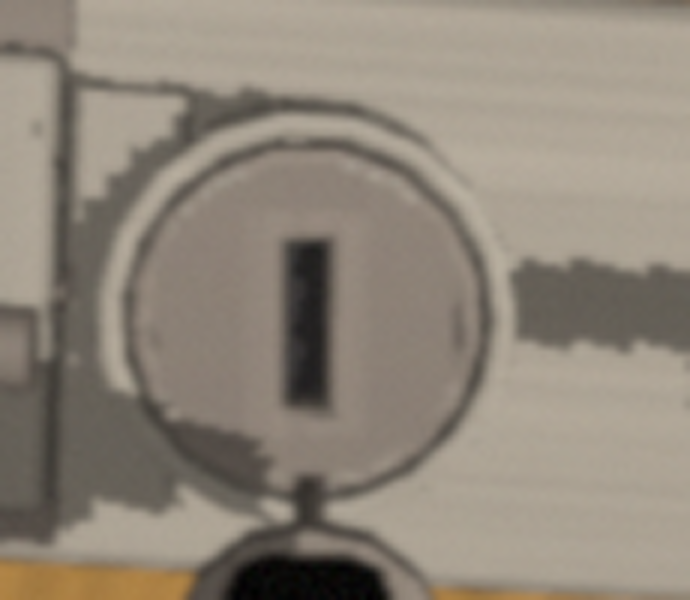

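Enlarged view: the slot spans x 285–331, y 238–410, so its centre is pixel (263.3,164.0), with its long side vertical (aligned). The blade tip's end at (308,478) matches the prediction.

```bash
python3 - <<'E'
from h import *
c=load('w3');y,z,s=yaw()
T=R.from_rotvec(s['tcp_rot']).as_matrix();tip=s['tool_pos']+T@[0,0,.084]
for h in(.0745,.0765,.0785):
    p=ray(c,263.3,164.1,h);print(h,p,T.T@(p-tip))
E
```

```text
0.0745 [0.55023311 0.02037788 0.0745    ] [2.62164549e-02 2.44052270e-05 1.61626012e-02]
0.0765 [0.54989248 0.02027015 0.0765    ] [2.65732761e-02 1.70210054e-05 1.41625359e-02]
0.0785 [0.54955185 0.02016241 0.0785    ] [2.69300972e-02 9.63678383e-06 1.21624706e-02]
```

Emit:
jog_arm --deltas '[0.013,0,0,0,0,0,-1,0.0265,0,0,0,0,0,-1,0.0265,0,0.005,0,0,0,-1,0.0265,0,0.01,0,0,0,-1,0.0265,0,0.013,0,0,0,-1,0.0265,0,0.015,0,0,0,-1,0.0265,0,0.016,0,0,0,-1,0.0265,0,0.016,0,0,0,-1]'

```text
time: 6.9
tool_pos: [0.5498, 0.0206, 0.1581]
tcp_rot: [0.448, -3.109, -0.0]
wrist_force: [0.7, -0.2, -1.0]
width: 0.168
grip_force: 59.5
```

Emit:
jog_arm --deltas '[0,0,0.001,0,0,0,-1,0,0,0.002,0,0,0,-1,0,0,0.003,0,0,0,-1,0,0,0.003,0,0,0,-1]'

```text
time: 7.3
tool_pos: [0.5496, 0.0206, 0.1552]
tcp_rot: [0.448, -3.109, -0.0]
wrist_force: [-0.0, 0.1, -1.6]
width: 0.17
grip_force: 59.5
```

Emit:
jog_arm --deltas '[0,0,0.001,0,0,0,-1,0,0,0.002,0,0,0,-1,0,0,0.003,0,0,0,-1,0,0,0.003,0,0,0,-1]'

```text
time: 7.7
tool_pos: [0.5496, 0.0206, 0.1522]
tcp_rot: [0.448, -3.109, -0.0]
wrist_force: [-0.2, 0.4, -0.5]
width: 0.172
grip_force: 59.5
```

Emit:
jog_arm --deltas '[0,0,0.001,0,0,0,-1,0,0,0.002,0,0,0,-1,0,0,0.002,0,0,0,-1]'

```text
time: 8.0
tool_pos: [0.5501, 0.0206, 0.1512]
tcp_rot: [-0.448, 3.109, -0.0]
wrist_force: [-1.4, 0.9, 3.5]
width: 0.173
grip_force: 60.2
```

The blade bottomed at TCP z 0.1515 (tip about 0.0675, the slot's floor), so it is seated. I'm easing the press off and starting to turn.

Emit:
jog_arm --deltas '[0,0,-0.0007,0,0,0,-1,0,0,-0.0007,0,0,0,-1,0,0,-0.0007,0,0,4,-1,0,0,-0.0007,0,0,8,-1,0,0,-0.0007,0,0,12,-1,0,0,-0.0007,0,0,16,-1,0,0,-0.0007,0,0,20,-1,0,0,-0.0007,0,0,20,-1]' --squeeze 85

```text
time: 8.8
tool_pos: [0.5499, 0.0202, 0.1514]
tcp_rot: [0.098, 3.14, -0.001]
wrist_force: [-0.5, -1.9, 3.5]
width: 0.161
grip_force: 85.2
```

```bash
cat > t.py <<'E'
from h import *
y,z,s=yaw();print(s['time'],y,np.round(s['tool_pos'],4),np.round(s['wrist_force'],1),np.round(s['torque'],3),np.round(s['joint_torque'],3)[[0,5]],s['q'][5],np.round(z,4))
E
python3 t.py
```

```text
8.8 176.40859052390695 [0.5499 0.0202 0.1514] [-0.5 -1.9  3.5] [-0.36   0.263  0.042] [0.694 0.495] -1.5158968547929066 [ 4.e-04 -7.e-04 -1.e+00]
```

Emit:
jog_arm --deltas '[0,0,0,0,0,4,-1,0,0,0,0,0,8,-1,0,0,0,0,0,12,-1,0,0,0,0,0,12,-1]'

```text
time: 9.2
tool_pos: [0.5499, 0.0202, 0.1514]
tcp_rot: [0.424, 3.112, -0.001]
wrist_force: [-0.9, -1.2, 3.0]
width: 0.163
grip_force: 85.2
```

```bash
python3 t.py
```

```text
9.2 164.49687412680396 [0.5499 0.0202 0.1514] [-0.9 -1.2  3. ] [-0.404  0.257 -0.007] [0.898 0.491] -1.3079656201132113 [ 3.e-04 -7.e-04 -1.e+00]
```

Emit:
jog_arm --deltas '[0,0,0,0,0,3,-1,0,0,0,0,0,6,-1,0,0,0,0,0,6,-1]'

```text
time: 9.5
tool_pos: [0.5498, 0.0202, 0.1513]
tcp_rot: [0.585, 3.086, -0.001]
wrist_force: [-2.7, -1.7, 4.2]
width: 0.161
grip_force: 85.3
```

```bash
cat > t.py <<'E'
from h import *
L=[]
for i in range(4):
    y,z,s=yaw();L.append(s['torque'][2]);read_camera('top')
print(s['time'],'yaw',y,np.round(s['tool_pos'],4),np.round(s['wrist_force'],1),'tz',np.round(L,3),'mean',np.mean(L),s['joint_torque'][5])
E
python3 t.py
```

```text
9.65 yaw 158.54226885220433 [0.5498 0.0203 0.1513] [-1.7 -2.4  4.2] tz [0.048 0.021 0.039 0.009] mean 0.02932812312701325 0.006958017766010016
```

Emit:
jog_arm --deltas '[0,0,0,0,0,3,-1,0,0,0,0,0,6,-1,0,0,0,0,0,6,-1]'

```text
time: 10.0
tool_pos: [0.5498, 0.0203, 0.1513]
tcp_rot: [0.748, 3.051, -0.001]
wrist_force: [-2.5, -2.3, 5.0]
width: 0.162
grip_force: 85.4
```

```bash
python3 t.py
```

```text
10.15 yaw 152.50659626907324 [0.5498 0.0203 0.1513] [-0.7 -2.4  5.1] tz [ 0.044 -0.023  0.037 -0.033] mean 0.006228694743051481 0.020013477187603712
```

Emit:
jog_arm --deltas '[0,0,0,0,0,2,-1,0,0,0,0,0,4,-1,0,0,0,0,0,4,-1]'

```text
time: 10.5
tool_pos: [0.5497, 0.0202, 0.1513]
tcp_rot: [0.853, 3.023, -0.001]
wrist_force: [-2.7, -2.4, 6.5]
width: 0.164
grip_force: 85.5
```

```bash
python3 t.py
```

```text
10.65 yaw 148.51607945488618 [0.5497 0.0202 0.1513] [-1.9 -3.5  5.6] tz [0.105 0.051 0.067 0.122] mean 0.0862492660996079 0.06602805107831955
```

Emit:
jog_arm --deltas '[0,0,-0.0005,0,0,2,-1,0,0,-0.0005,0,0,4,-1,0,0,-0.0005,0,0,6,-1,0,0,-0.0005,0,0,6,-1]'

```text
time: 11.1
tool_pos: [0.5495, 0.0203, 0.1514]
tcp_rot: [-1.01, -2.975, 0.001]
wrist_force: [-1.2, -2.5, 3.6]
width: 0.159
grip_force: 85.1
```

```bash
python3 t.py
```

```text
11.25 yaw 142.49711694650415 [0.5495 0.0204 0.1513] [-1.7 -3.1  2.8] tz [0.078 0.143 0.026 0.087] mean 0.08354622098208193 0.0736592011526227
```

Emit:
jog_arm --deltas '[0,0,0,0,0,2,-1,0,0,0,0,0,4,-1,0,0,0,0,0,4,-1]'

```text
time: 11.6
tool_pos: [0.5495, 0.0204, 0.1514]
tcp_rot: [-1.114, -2.937, 0.001]
wrist_force: [-1.2, -2.9, 2.5]
width: 0.163
grip_force: 85.1
```

```bash
python3 t.py
```

```text
11.75 yaw 138.47179603752917 [0.5495 0.0205 0.1514] [-2.  -4.1  2.7] tz [0.113 0.067 0.097 0.074] mean 0.08758291893000814 0.08187235565856099
```

Emit:
jog_arm --deltas '[0,0,0,0,0,2,-1,0,0,0,0,0,4,-1,0,0,0,0,0,4,-1]'

```text
time: 12.1
tool_pos: [0.5495, 0.0205, 0.1514]
tcp_rot: [-1.216, -2.896, 0.001]
wrist_force: [-1.6, -3.5, 2.4]
width: 0.165
grip_force: 85.0
```

```bash
python3 t.py
```

```text
12.25 yaw 134.46761806322888 [0.5495 0.0205 0.1514] [-1.9 -3.1  1. ] tz [0.098 0.076 0.08  0.091] mean 0.08617045033035822 0.0855612731538713
```

Emit:
jog_arm --deltas '[0,0,0,0,0,2,-1,0,0,0,0,0,3,-1,0,0,0,0,0,3,-1]'

```text
time: 12.6
tool_pos: [0.5495, 0.0205, 0.1514]
tcp_rot: [-1.292, -2.863, 0.0]
wrist_force: [-2.6, -3.3, 2.8]
width: 0.158
grip_force: 85.0
```

```bash
python3 t.py
```

```text
12.75 yaw 131.44746391834965 [0.5495 0.0205 0.1514] [-1.5 -3.6  2. ] tz [0.143 0.025 0.154 0.112] mean 0.10877713005530312 0.09840304730460048
```

Turned about 65° so far, with torque starting to edge up. I'm using smaller steps.

Emit:
jog_arm --deltas '[0,0,0,0,0,1,-1,0,0,0,0,0,2,-1,0,0,0,0,0,2,-1]'

```text
time: 13.1
tool_pos: [0.5495, 0.0206, 0.1514]
tcp_rot: [-1.343, -2.84, 0.0]
wrist_force: [-2.4, -3.7, 2.2]
width: 0.163
grip_force: 84.9
```

```bash
python3 t.py
```

```text
13.25 yaw 129.41762583846483 [0.5496 0.0206 0.1514] [-2.7 -3.2  0.9] tz [0.038 0.094 0.1   0.099] mean 0.08262975792396396 0.10569753823801875
```

Emit:
jog_arm --deltas '[0,0,0,0,0,1,-1,0,0,0,0,0,2,-1,0,0,0,0,0,2,-1]'

```text
time: 13.6
tool_pos: [0.5496, 0.0206, 0.1514]
tcp_rot: [-1.392, -2.816, 0.0]
wrist_force: [-3.1, -4.5, 0.6]
width: 0.163
grip_force: 84.8
```

```bash
python3 t.py
```

```text
13.75 yaw 127.41407997221708 [0.5496 0.0206 0.1515] [-2.9 -3.8  0.6] tz [0.118 0.06  0.086 0.067] mean 0.08279958875026905 0.11420450638979673
```

Emit:
jog_arm --deltas '[0,0,0,0,0,1,-1,0,0,0,0,0,2,-1,0,0,0,0,0,2,-1]'

```text
time: 14.1
tool_pos: [0.5496, 0.0206, 0.1514]
tcp_rot: [-1.441, -2.791, 0.0]
wrist_force: [-2.8, -4.1, 0.3]
width: 0.16
grip_force: 84.7
```

```bash
python3 t.py
```

```text
14.25 yaw 125.4038927464204 [0.5496 0.0206 0.1514] [-3.3 -4.2 -0.6] tz [0.079 0.11  0.132 0.122] mean 0.11066802716401208 0.10798510629683733
```

Emit:
jog_arm --deltas '[0,0,0,0,0,1,-1,0,0,0,0,0,2,-1,0,0,0,0,0,2,-1]'

```text
time: 14.6
tool_pos: [0.5496, 0.0206, 0.1515]
tcp_rot: [-1.49, -2.766, 0.0]
wrist_force: [-4.0, -3.6, -0.5]
width: 0.161
grip_force: 84.7
```

```bash
python3 t.py
```

```text
14.75 yaw 123.40908738009418 [0.5496 0.0206 0.1515] [-3.4 -4.1  0. ] tz [0.157 0.177 0.135 0.099] mean 0.14218494790342087 0.13640394899994135
```

Torque is climbing (0.14). I'm taking one degree at a time now.

Emit:
jog_arm --deltas '[0,0,0,0,0,0.5,-1,0,0,0,0,0,1,-1,0,0,0,0,0,1,-1]'

```text
time: 15.1
tool_pos: [0.5496, 0.0206, 0.1514]
tcp_rot: [-1.513, -2.753, 0.0]
wrist_force: [-4.0, -3.9, -0.3]
width: 0.163
grip_force: 84.7
```

```bash
python3 t.py
```

```text
15.25 yaw 122.41830178055183 [0.5496 0.0206 0.1515] [-2.9 -4.8 -0.1] tz [0.113 0.13  0.179 0.149] mean 0.14279854125554606 0.16846166923642159
```

Emit:
jog_arm --deltas '[0,0,0,0,0,0.5,-1,0,0,0,0,0,1,-1,0,0,0,0,0,1,-1]'

```text
time: 15.6
tool_pos: [0.5496, 0.0206, 0.1515]
tcp_rot: [-1.537, -2.739, 0.0]
wrist_force: [-3.6, -4.2, -0.9]
width: 0.166
grip_force: 84.6
```

```bash
python3 t.py
```

```text
15.75 yaw 121.41811032177144 [0.5496 0.0206 0.1514] [-2.9 -3.9 -0.3] tz [0.231 0.168 0.215 0.205] mean 0.20482594855141412 0.19555230159312487
```

Emit:
jog_arm --deltas '[0,0,0,0,0,0.5,-1,0,0,0,0,0,1,-1,0,0,0,0,0,1,-1]'

```text
time: 16.1
tool_pos: [0.5496, 0.0206, 0.1515]
tcp_rot: [-1.561, -2.726, 0.0]
wrist_force: [-3.2, -3.7, -1.0]
width: 0.163
grip_force: 84.6
```

```bash
python3 t.py; python3 - <<'E'
from h import *
c=snap('top','top1')['color'];a=load('top0')['color']
f=lambda i:cv2.resize(i[160:225,120:220],(400,260),interpolation=cv2.INTER_CUBIC)
cv2.imwrite('pics/cmp.png',np.hstack([f(a),f(c)]))
E
```

```text
16.25 yaw 120.41743966761157 [0.5496 0.0206 0.1515] [-3.9 -3.5 -0.7] tz [0.198 0.267 0.268 0.25 ] mean 0.24589026104795367 0.22455868776887655
```

The torque is 0.235 N m, which is firmly tight. I'm backing off to free the blade within its slot play.

Emit:
jog_arm --deltas '[0,0,0,0,0,-2,-1,0,0,0,0,0,-4,-1,0,0,0,0,0,-5,-1,0,0,0,0,0,-5,-1]'

```text
time: 16.75
tool_pos: [0.5496, 0.0206, 0.1515]
tcp_rot: [-1.441, -2.791, 0.0]
wrist_force: [-3.9, -3.7, -1.7]
width: 0.164
grip_force: 84.6
```

```bash
python3 t.py
```

```text
16.9 yaw 125.38344314772841 [0.5497 0.0206 0.1515] [-3.4 -2.9 -2.2] tz [0.066 0.057 0.11  0.033] mean 0.0667804419648707 0.05626398604363203
```

View pics/cmp.png

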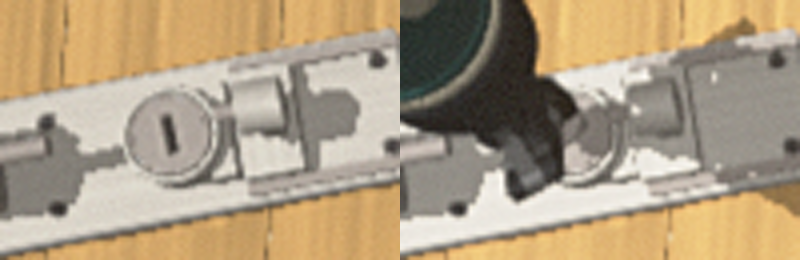

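In the comparison crop the tailstock foot sits closer to the boss than at the start, with the arm partly in the way. Some torque remains, so I'm backing off a little more.

Emit:
jog_arm --deltas '[0,0,0,0,0,-2,-1,0,0,0,0,0,-4,-1,0,0,0,0,0,-4,-1]'

```text
time: 17.25
tool_pos: [0.55, 0.0207, 0.1515]
tcp_rot: [1.342, 2.84, 0.001]
wrist_force: [-2.3, -3.0, -1.9]
width: 0.162
grip_force: 84.4
```

```bash
python3 t.py
```

```text
17.4 yaw 129.36239055688006 [0.5499 0.0207 0.1515] [-2.7 -3.3 -3.2] tz [0.012 0.057 0.019 0.022] mean 0.027303498342010693 0.031474909046664834
```

Emit:
jog_arm --deltas '[0,-0.001,0,0,0,-1,-1,0,-0.001,-0.002,0,0,-1,-1,0,-0.001,-0.005,0,0,-1,-1,0,-0.001,-0.01,0,0,-1,-1,0,-0.001,-0.02,0,0,-1,-1,0,-0.001,-0.05,0,0,-1,-1,0,-0.001,-0.09,0,0,-1,-1,0,-0.001,-0.09,0,0,-1,-1]'

```text
time: 18.25
tool_pos: [0.5537, 0.0202, 0.2499]
tcp_rot: [1.312, 2.841, 0.01]
wrist_force: [0.2, 0.3, 0.4]
width: 0.162
grip_force: 84.6
```

```bash
python3 t.py; python3 - <<'E'
from h import *
print(delta((.505,-.328,.245),159.8))
c=snap('wrist','w4')
y,z,s=yaw();T=R.from_rotvec(s['tcp_rot']).as_matrix()
print([proj(c,s['tool_pos']+T@[d,0,.084]) for d in (-.008,.008)])
cv2.imwrite('pics/w4c.png',cv2.resize(c['color'][60:360,60:460],(800,600),interpolation=cv2.INTER_CUBIC))
E
```

```text
18.4 yaw 130.41258352443523 [0.5493 0.0201 0.2423] [ 0.2  0.  -1.5] tz [ 0.018 -0.042  0.018 -0.013] mean -0.004847261027330645 0.0003405631650821306
(array([-0.2368, -0.2588, -0.004 ]), array([-1.000e-02, -4.000e-02, -2.939e+01]))
[array([262.27171269, 207.57024531]), array([262.26640564, 187.89321552])]
```

View pics/w4c.png

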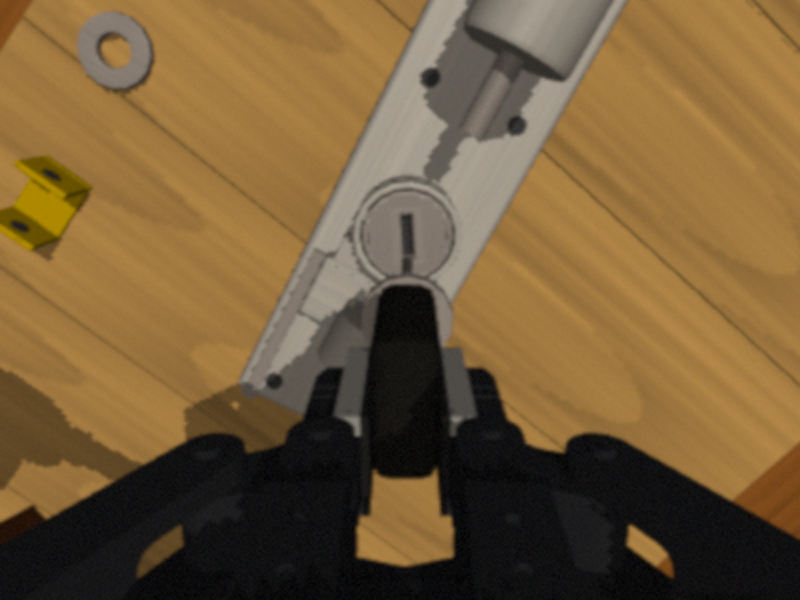

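The slot has turned and the disc is clear. The blade is nearly straight, with its tip at (263.5,191) against a predicted 188. I'm carrying the driver back to the stand.

Emit:
jog_arm --deltas '[-0.03,-0.033,-0.006,0,0,-4,-1,-0.06,-0.066,-0.006,0,0,-8,-1,-0.09,-0.099,-0.006,0,0,-12,-1,-0.12,-0.132,-0.006,0,0,-16,-1,-0.15,-0.165,-0.006,0,0,-20,-1,-0.18,-0.198,-0.006,0,0,-24,-1,-0.21,-0.23,-0.006,0,0,-28,-1,-0.235,-0.257,-0.006,0,0,-29.4,-1]'

```text
time: 19.3
tool_pos: [0.5042, -0.3273, 0.2456]
tcp_rot: [-0.549, -3.091, -0.002]
wrist_force: [0.8, 0.7, -1.1]
width: 0.163
grip_force: 84.6
```

Emit:
jog_arm --deltas '[0,0,0,0,0,0,-1,0,0,0,0,0,0,-1,0,0,0,0,0,0,-1]'

```text
time: 19.6
tool_pos: [0.5052, -0.3245, 0.2463]
tcp_rot: [-0.55, -3.091, -0.002]
wrist_force: [-0.7, 0.8, -0.7]
width: 0.164
grip_force: 84.6
```

```bash
python3 - <<'E'
from h import *
print(delta((.505,-.328,.15),159.8))
c=snap('wrist','w5')
y,z,s=yaw();T=R.from_rotvec(s['tcp_rot']).as_matrix();print(y,z,s['tool_pos'])
print([proj(c,s['tool_pos']+T@[d,0,.084]) for d in (-.008,.008)])
print('hole',proj(c,(.505,-.328,.089)))
cv2.imwrite('pics/w5c.png',cv2.resize(c['color'][120:270,170:370],(800,600),interpolation=cv2.INTER_CUBIC))
E
```

```text
(array([-0.0012, -0.0035,  0.0963]), array([ 0.07, -0.13,  0.02]))
159.85972311090396 [-0.0012768   0.00141239 -0.99999819] [ 0.50546151 -0.32425802  0.24665544]
[array([263.58280038, 209.11403564]), array([263.58669632, 189.38992625])]
hole [259.43293262 179.42734681]
```

View pics/w5c.png

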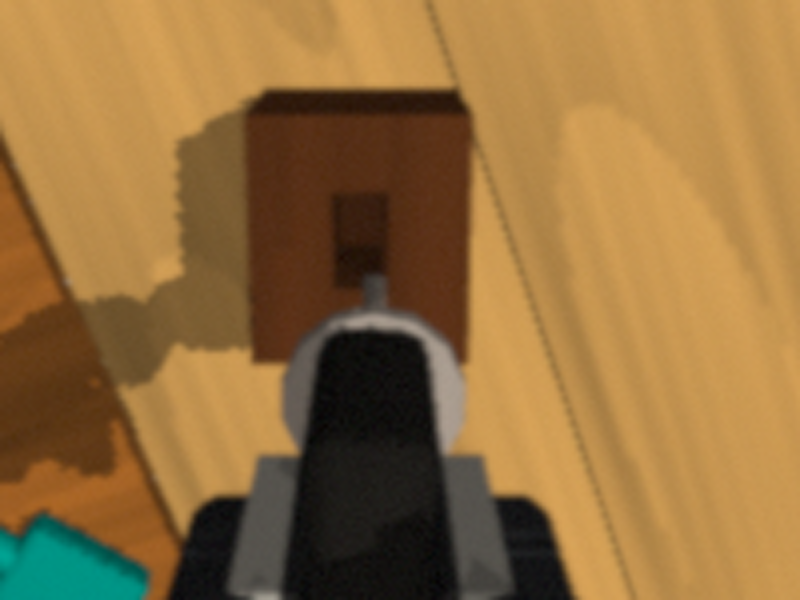

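The hole is at pixel (260,180), matching the prediction (259.4,179.4), and the blade tip is where expected. I'm lowering it in.

Emit:
jog_arm --deltas '[-0.001,-0.003,0,0,0,0,-1,-0.001,-0.003,0.02,0,0,0,-1,-0.001,-0.003,0.05,0,0,0,-1,-0.001,-0.003,0.08,0,0,0,-1,-0.001,-0.003,0.1,0,0,0,-1,-0.001,-0.003,0.109,0,0,0,-1,-0.001,-0.003,0.11,0,0,0,-1,-0.001,-0.003,0.111,0,0,0,-1]'

```text
time: 20.45
tool_pos: [0.5064, -0.3289, 0.1377]
tcp_rot: [0.549, 3.092, -0.001]
wrist_force: [0.3, -0.3, -0.9]
width: 0.165
grip_force: 84.5
```

Emit:
jog_arm --deltas '[0,0,0.001,0,0,0,-1,0,0,0.001,0,0,0,-1,0,0,0.001,0,0,0,-1]'

```text
time: 20.75
tool_pos: [0.5061, -0.3292, 0.1366]
tcp_rot: [0.55, 3.091, -0.001]
wrist_force: [-0.5, 0.7, -0.6]
width: 0.166
grip_force: 84.6
```

```bash
python3 t.py
```

```text
20.9 yaw 159.80880577979988 [ 0.5058 -0.329   0.1361] [-0.   0.6 -1.6] tz [-0.003 -0.023  0.008 -0.002] mean -0.004992781048098986 9.782735048702307e-06
```

Emit:
jog_arm --deltas '[0,0,0.0015,0,0,0,-1,0,0,0.0025,0,0,0,-1,0,0,0.003,0,0,0,-1,0,0,0.003,0,0,0,-1]'

```text
time: 21.35
tool_pos: [0.5057, -0.3289, 0.1336]
tcp_rot: [0.551, 3.093, -0.0]
wrist_force: [-1.3, 1.1, 5.1]
width: 0.163
grip_force: 85.4
```

Contact at the same height as the grasp, so the collar is on the stand. I'm opening the gripper and lifting.

Emit:
jog_arm --deltas '[0,0,-0.0005,0,0,0,-0.5,0,0,-0.0005,0,0,0,0,0,0,-0.001,0,0,0,0.5,0,0,-0.001,0,0,0,1,0,0,-0.001,0,0,0,1,0,0,-0.001,0,0,0,1,0,0,-0.001,0,0,0,1,0,0,-0.001,0,0,0,1]'

```text
time: 22.15
tool_pos: [0.5055, -0.3287, 0.1335]
tcp_rot: [-0.55, -3.093, -0.0]
wrist_force: [0.5, 0.1, -1.0]
width: 0.998
grip_force: 0.0
```

Emit:
jog_arm --deltas '[0,0,-0.02,0,0,0,1,0,0,-0.05,0,0,0,1,0,0,-0.09,0,0,0,1,0,0,-0.13,0,0,0,1,0,0,-0.158,0,0,0,1,0,0,-0.158,0,0,0,1,0,0,-0.158,0,0,0,1]'

```text
time: 22.85
tool_pos: [0.5059, -0.329, 0.2925]
tcp_rot: [0.55, 3.091, -0.001]
wrist_force: [-0.3, 0.6, -0.4]
width: 0.997
grip_force: 0.0
```

```bash
python3 - <<'E'
from h import *
y,z,s=yaw();print(y,s['tool_pos'],s['width'])
c=snap('wrist','w6')['color'];t=snap('top','top2')['color']
f=lambda i:cv2.resize(i,(400,300),interpolation=cv2.INTER_CUBIC)
a=load('w1')['color']
cv2.imwrite('pics/end.png',np.vstack([np.hstack([f(a[110:230,185:345]),f(c[110:230,185:345])]),np.hstack([f(load('top0')['color'][160:235,120:220]),f(t[160:235,120:220])])]))
E
```

```text
159.81060068546657 [ 0.50588207 -0.32901394  0.29252172] 0.997314364475583
```

View pics/end.png

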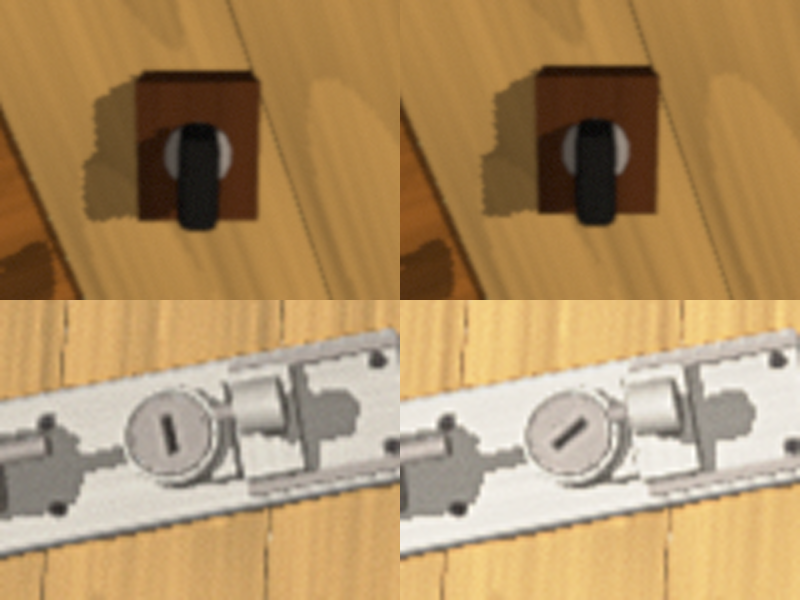

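The driver is back in its stand exactly as at the start, the slot has turned, and the tailstock is closed on the boss. I'm handing the job in.

```bash
python3 -c "
from h import *
print(finish_job())"
```

```text
the job is handed in; nothing more can be done
None
```

The job is handed in, though no verdict came back: the disc is nipped up to about 0.235 N m, the tailstock looks home against the boss, and the driver is back upright in its stand.

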